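# Zero the enamel mill's burrs, back off three clicks and cap it

## Task

The hand mill for grinding enamel frit has just been cleaned. Turn its brass adjusting ring clockwise until you feel the burrs touch, without jamming them, then back the ring off three clicks and put the dust cap in the ring's mouth so it sits flat. Let go of everything and leave the other things on the bench as they are.

Things in the scene. Friction and masses are not known exactly. Their poses are not given: they have to be found in the camera images.
- mill: green cast hand mill, bolted down and unable to move, on a dark steel base plate 130 x 110 x 10 mm; origin at the centre of the plate's underside, on the vertical axis of the mill and ring. Round body 60 mm across at its top, which is 83 mm above the bench. A short fixed crank sticks out of the +x side of the mill's frame to 90 mm from the axis, no higher than 45 mm.
- ring: brass adjusting ring on top of the mill, fluted, 56 mm outside, 40 mm inside diameter (open mouth), 30 mm tall, underside 85 mm and top 115 mm above the bench. Origin: on the axis, at its underside; z up. It turns about z without rising, with a click detent every 20 degrees (18 to a turn, about 0.06 N m to turn past one) and rests in a detent by itself. Clockwise from above closes the burrs.
- ring_mark (a point): red mark on the ring's top face, 26 mm from the axis along the ring's own +x, 115 mm above the bench; it turns with the ring and shows its angle. There is no fixed scale: at the start the ring is 4 to 6 clicks open from burr touch, and the angle of touch cannot be seen and differs every time.
- mouth (a point): centre of the ring's mouth, on the axis, level with its top. Behaviour: touch comes at a detent; going on clockwise, torque on the ring jumps by 0.12 N m, then grows by 3 N m per rad: a rise of 0.2 N m is a sure touch, over 0.6 N m jams and spoils the burrs. Let go there, the ring springs back to that detent; the clicks are counted from it.
- cap: loose dust cap, 40 to 85 g: black plug 32 mm diameter, 10 mm tall at the bottom, dark wooden disc 52 mm diameter, 6 mm thick above it, pale wooden knob 20 mm diameter, 26 mm tall on top (42 mm overall). Origin at the centre of the plug's underside, z up. It stands on the bench on its plug. Seated, plug in the ring's mouth and disc flat on the ring's top, its origin is 20 mm above the ring's.
- wash_bottle: white plastic wash bottle, 52 mm diameter, 150 mm tall, standing on the bench; origin at the centre of its base; leave alone
- charcoal: black charcoal soldering block 70 x 120 x 35 mm on the bench; origin at the centre of its underside; leave alone
- frit_jar: green jar with a steel lid, 48 mm diameter, 60 mm tall, on the bench; origin at the centre of its base; leave alone

How it is judged:
By the outcome, as a careful person would: the job done as asked, in the order asked, and still so for the second after the job is handed in, with the robot touching nothing.
It also fails if it takes over 70 s, if anything falls off the work surface, if the arm or the gripper's body presses on something with over 40 N, if the wrist force passes 120 N, or if a joint passes its speed limit or range.

## Robot

A 7-joint arm with a two-finger parallel gripper is mounted at the origin on the work surface. World frame = base frame: x ahead of the robot, y to its left, z up, the work surface at z = 0. Lengths are in m, angles in degrees, forces in N, time in s.
With the tool pointing down it reaches from about 0.4 to 0.85 m from the base axis. Payload 4.5 kg.
Tool frame: the origin (TCP) lies midway between the tips of the shut fingers; the grasp point (between the pads) lies bot.tcp_to_grasp behind it (bot.tcp_to_grasp is the distance from the TCP to the grasp point, in m); x points along the fingers, y is the direction in which the jaws open and shut, and the axes are right-handed (so a half turn about x gives the same grasp; the last joint's range is limited). The gripper opens to 88 mm and grips with 3 to 60 N. Pads are 18 mm wide; open, the fingers measure 123 mm over their backs; the gripper's body (75 mm by 187 mm) begins 45 mm behind the grasp point.
Start: joints at [-72.376, 39.483, -11.15, 89.685, 9.013, 51.709, -12.324], TCP at [0.169, 0.602, 0.239] pointing down, gripper open.
Joint ranges: [-172.22, 172.22], [-26.19, 119.32], [-84.43, 86.54], [7.71, 146.69], [-57.33, 237.33], [2.42, 119.75], [-152.13, 152.13]. Speed limits (degrees/s): [147.25, 147.25, 180, 180, 180, 180, 180].

## Interface

Orientations are given as a 3x3 rotation matrix whose columns are the frame's x, y, z axes.
In Python, from bench import telemetry, imaging, finish_job, bot gives the robot as it stands.
- The arm moves only by the tool drive_tool, never from a script. Its argument "series" is a list of rows, each a list of 7 numbers: the turn, a rotation vector about the world's x, y, z in rad, then the shift along the world's x, y, z in m, then the opening, from 0 (shut) to 1 (fully open). A call has 1 to 5 rows; each row is the pose to reach, as a shift and turn from the pose commanded when the call began; what a row does not reach only later rows make up. A row lasts 1/12 s, in which the tool goes at most 41.7 mm and 7.16 degrees, less where a joint would pass 70% of its speed; a pose out of reach is approached as far as the arm can. A call with a gripper value outside its range is refused whole. The fingers move at their own pace and stop on an object; "grip_force" is the grip in N (left out, the last holds). Time passes only in rows, so rows that repeat a pose let the fingers close. It gives the time, the measured TCP pose, the force and the opening at its end, in the units of the state.
- telemetry.get_obs(): the state, without advancing time (a new reading comes with each control period).
- imaging.capture(name): name is "side" or "top" or "wrist"; returns the picture (480x640x3 uint8, red, green, blue); there is no depth.
- imaging.calibration(name): a dict with "camera_matrix" (3x3 intrinsics, pixels), "position" and "rotation" of the camera in the world. Camera axes: x right, y down, z forward; pixel columns grow to the right and rows downward; lengths in m; the calibration is good to about 2 mm. A picture is of the moment at which its call begins: read the wrist's pose just before it. calibration takes no time and is no camera call; for the wrist camera it gives the pose at the moment of the call.
- finish_job(): hands the job in, once; it reports no verdict.
The state is a dict: "t": time; "q": joint angles; "joint_velocities": joint speeds; "tau": joint torques, N m; "tcp_pos": TCP position; "orientation": TCP orientation; "contact_force": force on the tool from outside, world axes, zero at the start; "moment": the same for the moment, N m; "finger_gap": finger opening in m.
Only numpy, scipy, OpenCV 4.12 (cv2) and the standard library are available. Lean on these libraries where they do the work, as an engineer would, in place of code of your own. Each camera call takes 0.05 s, during which the arm holds its last target. There are 200 camera calls.

## Working session

There is one attempt and no reset: what is moved stays moved. The work goes in short steps, Python scripts to look and compute and a tool call to move; the robot and the scene stay as the last step left them, time stands still between calls to the robot, and variables do not carry over. Pictures are saved under pics/ and viewed, about 8 in all and at most 12, crops included, and the job is handed in when it is done.

Besides the shell and the picture viewer there is one more tool, called after ">>>" by a JSON object that holds its "method" and its "body". drive_tool: Moves the arm, as the interface text tells. Its arguments: {"type":"object","properties":{"series":{"type":"array"},"grip_force":{"type":"number"}},"required":["series"]}

```bash
ls; mkdir -p pics
python3 - <<'E'
from bench import telemetry, imaging, bot
import cv2, numpy as np
print(bot.tcp_to_grasp, {k:np.round(v,3).tolist() for k,v in telemetry.get_obs().items()})
ims=[imaging.capture(n) for n in("side","top")]
for n,i in zip(("side","top"),ims): cv2.imwrite(f"pics/{n}0.png",i[:,:,::-1]); c=imaging.calibration(n); print(n,{k:np.round(v,3).tolist() for k,v in c.items()})
E
```

```text
pics
0.0187 {'t': 0.0, 'q': [-72.375, 39.533, -11.144, 89.745, 9.012, 51.712, -12.324], 'joint_velocities': [-0.082, 0.026, -0.089, -0.086, 0.035, 0.113, -0.04], 'tau': [0.001, -52.756, -1.267, -15.343, -0.053, 0.006, 0.0], 'tcp_pos': [0.169, 0.601, 0.238], 'orientation': [[-0.0, 0.27, 0.963], [-0.002, 0.963, -0.27], [-1.0, -0.002, 0.0]], 'contact_force': [0.06, -0.446, 0.482], 'moment': [-0.024, -0.011, -0.031], 'finger_gap': 0.088}
side {'camera_matrix': [[582.521, 0.0, 315.382], [0.0, 582.521, 246.159], [0.0, 0.0, 1.0]], 'position': [0.344, 0.926, 0.752], 'rotation': [[-0.965, -0.148, 0.218], [-0.264, 0.533, -0.804], [0.003, -0.833, -0.553]]}
top {'camera_matrix': [[450.023, 0.0, 320.313], [0.0, 450.023, 241.953], [0.0, 0.0, 1.0]], 'position': [0.511, 0.021, 1.019], 'rotation': [[0.017, -0.993, 0.118], [-1.0, -0.018, -0.008], [0.01, -0.117, -0.993]]}
```

View pics/top0.png

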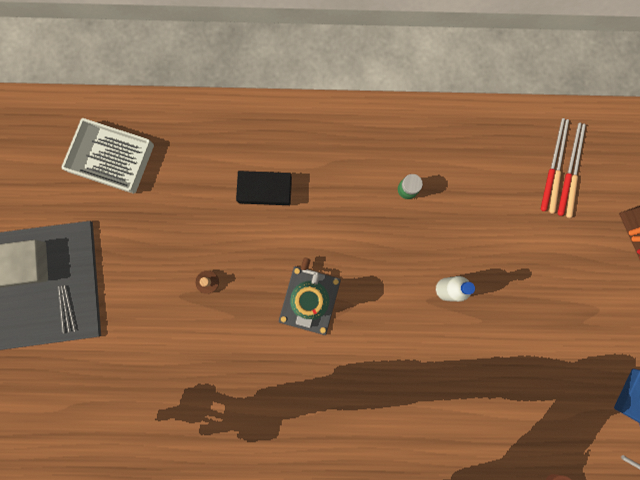

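View pics/side0.png

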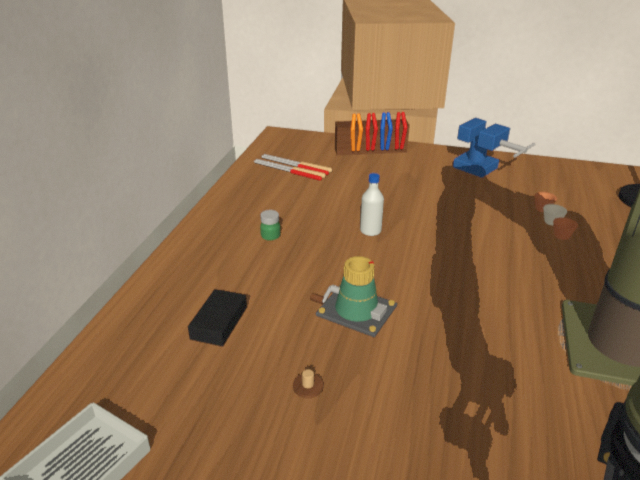

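The top view shows the mill ring at about (308,300) with its red mark near (316,311). The cap is at (206,282), with the knob at (204,282). The charcoal is at (264,188), the jar at (411,186) and the bottle at (455,289). The side view agrees.

```bash
cat > h.py <<'E'
from bench import telemetry, imaging, bot
import cv2, numpy as np
def ray(n,px,z,cal=None):
    c=cal or imaging.calibration(n); K=np.array(c["camera_matrix"]);R=np.array(c["rotation"]);p=np.array(c["position"])
    d=R@np.linalg.solve(K,[px[0],px[1],1.]); return p+d*(z-p[2])/d[2]
def blobs(im,lo,hi,box=None,amin=5):
    hsv=cv2.cvtColor(im,cv2.COLOR_RGB2HSV); m=cv2.inRange(hsv,lo,hi)
    if box: k=np.zeros_like(m); x0,y0,x1,y1=box; k[y0:y1,x0:x1]=255; m&=k
    n,_,s,c=cv2.connectedComponentsWithStats(m)
    return sorted([(int(s[i,4]),c[i].round(1).tolist(),s[i,:4].tolist()) for i in range(1,n) if s[i,4]>=amin],reverse=True), m
E
python3 - <<'E'
from h import *
im=cv2.imread("pics/top0.png")[:,:,::-1].copy()
b,m=blobs(im,(18,120,120),(35,255,255),(285,275,330,325)); print(b[:3])
pts=cv2.findNonZero(m); (c,r)=cv2.minEnclosingCircle(pts); print(c,r,ray("top",c,.115))
r_,_=blobs(im,(0,200,150),(6,255,255),(285,275,335,330)); print(r_[:3]); 
k,_=blobs(im,(10,60,170),(25,180,255),(190,265,225,300)); print(k[:3])
print("knob",ray("top",k[0][1],.042) if k else 0)
print("ring mark", ray("top",r_[0][1],.115) if r_ else 0)
for nm,p,z in(("bottle",(470,288),.15),("jar",(412,184),.06),("char",(264,187),.035)): print(nm,ray("top",p,z))
big=cv2.resize(im[230:350,180:340],None,fx=5,fy=5,interpolation=2); cv2.imwrite("pics/crop0.png",big[:,:,::-1])
E
```

```text
[(306, [308.3, 300.0], [295, 286, 28, 30])]
(302.0, 305.5) 22.34400177001953 [0.49024567 0.0479732  0.115     ]
[]
[(59, [203.4, 281.3], [200, 277, 8, 9])]
knob [0.53675879 0.26390948 0.042     ]
ring mark 0
bottle [ 0.52980422 -0.27601407  0.15      ]
jar [ 0.75565143 -0.18480488  0.06      ]
char [0.74878535 0.14072043 0.035     ]
```

View pics/crop0.png

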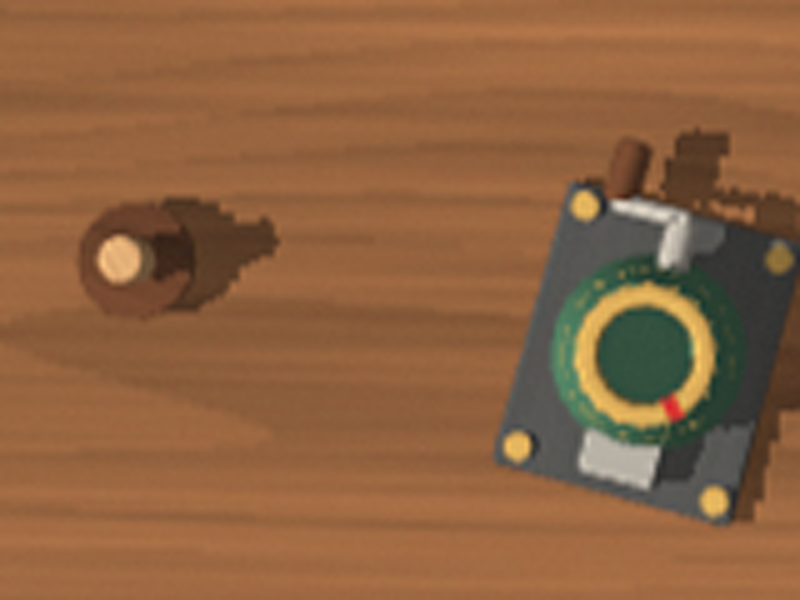

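The ring centre is near pixel (309,300.8) and its red mark near (314.6,311.6). The knob is at (204,282). I'm moving above the mill.

>>> {"method": "drive_tool", "body": {"series": [[0, 0, 0, 0.1, -0.17, 0, 1], [0, 0, 0, 0.1, -0.17, 0, 1], [0, 0, 0, 0.1, -0.17, 0, 1], [0, 0, 0, 0.1, -0.17, 0, 1], [0, 0, 0, 0.1, -0.17, 0, 1]]}}

```text
t: 0.52
tcp_pos: [0.2707, 0.4276, 0.2383]
orientation: [[0.0, 0.273, 0.962], [-0.003, 0.962, -0.273], [-1.0, -0.003, 0.001]]
contact_force: [-0.2, -0.1, -0.1]
finger_gap: 0.0882
```

>>> {"method": "drive_tool", "body": {"series": [[0, 0, 0, 0.1, -0.17, 0, 1], [0, 0, 0, 0.1, -0.17, 0, 1], [0, 0, 0, 0.1, -0.17, 0, 1], [0, 0, 0, 0.1, -0.17, 0, 1], [0, 0, 0, 0.1, -0.17, 0, 1]]}}

```text
t: 0.93
tcp_pos: [0.3702, 0.2578, 0.2385]
orientation: [[-0.0, 0.273, 0.962], [-0.002, 0.962, -0.273], [-1.0, -0.002, 0.0]]
contact_force: [0.3, 0.1, -0.8]
finger_gap: 0.0881
```

>>> {"method": "drive_tool", "body": {"series": [[0, 0, 0, 0.1, -0.17, 0, 1], [0, 0, 0, 0.1, -0.17, 0, 1], [0, 0, 0, 0.1, -0.17, 0, 1], [0, 0, 0, 0.1, -0.17, 0, 1], [0, 0, 0, 0.1, -0.17, 0, 1]]}}

```text
t: 1.35
tcp_pos: [0.4702, 0.0877, 0.2385]
orientation: [[-0.0, 0.274, 0.962], [-0.001, 0.962, -0.274], [-1.0, -0.001, 0.0]]
contact_force: [-0.1, 1.1, 0.2]
finger_gap: 0.0882
```

>>> {"method": "drive_tool", "body": {"series": [[0, 0, 0, 0.03, -0.055, 0, 1], [0, 0, 0, 0.03, -0.055, 0, 1], [0, 0, 0, 0.03, -0.055, 0, 1], [0, 0, 0, 0.03, -0.055, 0, 1]]}}

```text
t: 1.68
tcp_pos: [0.499, 0.0355, 0.2384]
orientation: [[-0.001, 0.274, 0.962], [-0.0, 0.962, -0.274], [-1.0, -0.0, -0.001]]
contact_force: [-0.4, -0.6, -0.3]
finger_gap: 0.0879
```

Run:
```python
from h import *
o=telemetry.get_obs(); print(np.round(o["q"],1),np.round(o["tcp_pos"],4))
cal=imaging.calibration("wrist"); im=imaging.capture("wrist"); cv2.imwrite("pics/w1.png",im[:,:,::-1]); 
print({k:np.round(v,3).tolist() for k,v in cal.items()})
import pickle; pickle.dump(cal,open("w1.pkl","wb"))
print("top ring",ray("top",(309,300.8),.115))
```

```text
[  0.9  30.7 -15.8 110.7  12.4  40.3  51.7] [0.499  0.0355 0.2384]
{'camera_matrix': [[352.333, 0.0, 321.036], [0.0, 352.333, 240.879], [0.0, 0.0, 1.0]], 'position': [0.43, 0.056, 0.384], 'rotation': [[0.273, 0.924, 0.266], [0.962, -0.262, -0.076], [-0.001, 0.277, -0.961]]}
top ring [0.49974336 0.0342409  0.115     ]
```

View pics/w1.png

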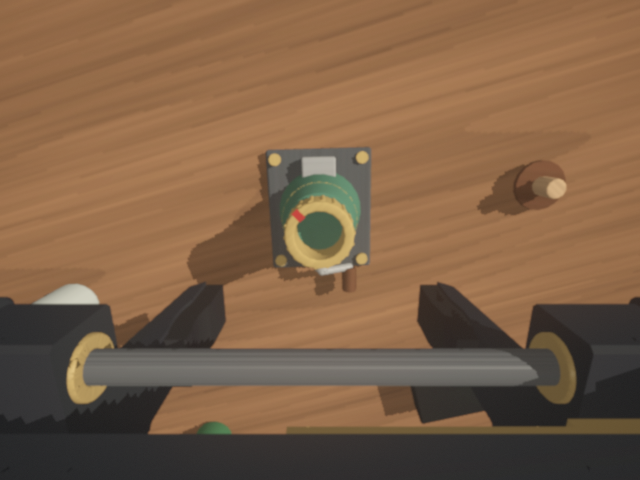

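The wrist view shows the ring at about (320,232), its mark at (298,215) and the cap knob at (550,187). I'll fit the ring rim.

Run:
```python
from h import *
import pickle
from scipy.optimize import least_squares
cal=pickle.load(open("w1.pkl","rb")); im=cv2.imread("pics/w1.png")[:,:,::-1].copy()
T=cv2.imread("pics/top0.png")[:,:,::-1].copy()
def rim(im,n,cal,box):
    b,m=blobs(im,(15,90,110),(35,255,255),box); _,r=blobs(im,(0,160,120),(8,255,255),box); _,r2=blobs(im,(172,160,120),(180,255,255),box); r|=r2
    m|=r; cs,h=cv2.findContours(m,cv2.RETR_CCOMP,cv2.CHAIN_APPROX_NONE)
    i=max((i for i in range(len(cs)) if h[0][i][3]>=0),key=lambda i:cv2.contourArea(cs[i]))
    P=np.array([ray(n,p[0],.115,cal)[:2] for p in cs[i]])
    f=least_squares(lambda v:np.hypot(*(P-v[:2]).T)-v[2],[*P.mean(0),.02],loss="soft_l1",f_scale=.001).x
    M=cv2.moments(r,True); mk=ray(n,(M["m10"]/M["m00"],M["m01"]/M["m00"]),.115,cal)[:2]
    d=mk-f[:2]; print(n,f.round(4),"mark",mk.round(4),np.hypot(*d).round(4),np.degrees(np.arctan2(d[1],d[0])).round(1))
rim(im,"wrist",cal,(270,180,372,275)); rim(T,"top",None,(290,280,330,322))
k,_=blobs(im,(10,60,150),(25,180,255),(535,170,575,205)); print(k[:2], ray("wrist",k[0][1],.042,cal))
```

```text
wrist [0.4962 0.0355 0.0168] mark [0.4797 0.0226] 0.0209 -142.0
top [0.5001 0.0353 0.0201] mark [0.4793 0.0235] 0.0239 -150.3
[(720, [562.6, 188.7], [547, 170, 28, 35])] [0.53840248 0.2682995  0.042     ]
```

>>> {"method": "drive_tool", "body": {"series": [[0, 0, 0, 0.001, 0, -0.04, 1], [0, 0, 0, 0.001, 0, -0.08, 1], [0, 0, 0, 0.001, 0, -0.115, 1], [0, 0, 0, 0.001, 0, -0.14, 1], [0, 0, 0, 0.001, 0, -0.149, 1]]}}

```text
t: 2.15
tcp_pos: [0.4972, 0.0389, 0.0868]
orientation: [[-0.006, 0.266, 0.964], [0.0, 0.964, -0.266], [-1.0, -0.001, -0.006]]
contact_force: [-0.5, 0.2, 0.6]
finger_gap: 0.088
```

>>> {"method": "drive_tool", "body": {"series": [[0, 0, 0, 0, 0, 0, 0.66], [0, 0, 0, 0, 0, 0, 0.6], [0, 0, 0, 0, 0, 0, 0.5], [0, 0, 0, 0, 0, 0, 0.5], [0, 0, 0, 0, 0, 0, 0.5]], "grip_force": 25}}

```text
t: 2.57
tcp_pos: [0.4998, 0.0341, 0.0911]
orientation: [[0.0, 0.272, 0.962], [-0.004, 0.962, -0.272], [-1.0, -0.003, 0.001]]
contact_force: [-1.5, -10.2, 4.0]
finger_gap: 0.0568
```

```bash
cat > s.py <<'E'
from h import *
o=telemetry.get_obs(); R=np.array(o["orientation"]); y=R[:,1]
print("t",round(o["t"],2),"q7",round(o["q"][6],1),"tcp",np.round(o["tcp_pos"],4),"yaw",np.degrees(np.arctan2(y[1],y[0])).round(2),"F",np.round(o["contact_force"],1),"M",np.round(o["moment"],3),"tau7",np.round(o["tau"][6],3),"gap",round(float(o["finger_gap"]),4),"tilt",np.round(R[:,0],3))
E
python3 s.py
```

```text
t 2.57 q7 45.7 tcp [0.4998 0.0341 0.0911] yaw 74.19 F [ -1.5 -10.2   4. ] M [-2.269  0.263  0.008] tau7 -0.002 gap 0.0568 tilt [ 0.    -0.004 -1.   ]
```

>>> {"method": "drive_tool", "body": {"series": [[0, 0, -0.1, 0, -0.0015, 0, 0.5], [0, 0, -0.2, 0, -0.0015, 0, 0.5], [0, 0, -0.3, 0, -0.0015, 0, 0.5], [0, 0, -0.35, 0, -0.0015, 0, 0.5], [0, 0, -0.35, 0, -0.0015, 0, 0.5]]}}

```text
t: 2.98
tcp_pos: [0.5, 0.034, 0.0911]
orientation: [[0.001, 0.587, 0.81], [-0.001, 0.81, -0.587], [-1.0, -0.001, 0.001]]
contact_force: [-2.6, -3.1, 7.2]
finger_gap: 0.0554
```

```bash
python3 s.py
```

```text
t 2.98 q7 34.3 tcp [0.5    0.034  0.0911] yaw 54.08 F [-2.6 -3.1  7.2] M [-0.874  0.49  -0.213] tau7 -0.177 gap 0.0554 tilt [ 0.001 -0.001 -1.   ]
```

>>> {"method": "drive_tool", "body": {"series": [[0, 0, 0, 0, 0, 0, 0.5], [0, 0, 0, 0, 0, 0, 0.5], [0, 0, 0, 0, 0, 0, 0.5]]}}

```text
t: 3.23
tcp_pos: [0.5, 0.034, 0.0911]
orientation: [[0.001, 0.585, 0.811], [-0.001, 0.811, -0.585], [-1.0, -0.001, 0.001]]
contact_force: [-1.9, -2.3, 7.1]
finger_gap: 0.0555
```

```bash
python3 s.py
python3 - <<'E'
from h import *
im=imaging.capture("wrist"); cv2.imwrite("pics/w2.png",im[:,:,::-1]); im=imaging.capture("top")
cv2.imwrite("pics/t2.png",im[:,:,::-1])
a=cv2.imread("pics/w2.png"); b=cv2.resize(cv2.imread("pics/t2.png")[260:340,270:350],(480,480),interpolation=2)
cv2.imwrite("pics/m2.png",cv2.resize(np.hstack([a,b]),(800,343)))
E
python3 s.py
```

```text
t 3.23 q7 34.4 tcp [0.5    0.034  0.0911] yaw 54.23 F [-1.9 -2.3  7.1] M [-0.821  0.452 -0.169] tau7 0.166 gap 0.0555 tilt [ 0.001 -0.001 -1.   ]
t 3.33 q7 34.4 tcp [0.5    0.034  0.0911] yaw 54.22 F [-1.9 -3.1  7.2] M [-0.833  0.486 -0.161] tau7 0.165 gap 0.0557 tilt [ 0.001 -0.001 -1.   ]
```

View pics/m2.png

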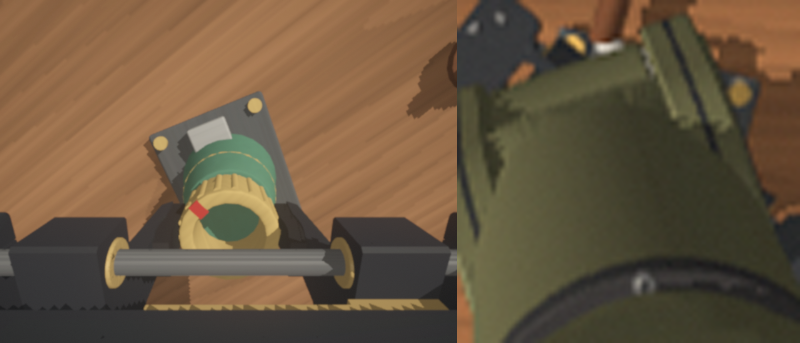

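The fingers hold the ring. The mark is at about (279,295) in the full wrist frame, and the arm hides the ring in the top view. I'll check how far the ring really turned.

```bash
cat > mark.py <<'E'
from h import *
def mark(c=(.5,.034)):
    cal=imaging.calibration("wrist"); im=imaging.capture("wrist"); out=[]
    a,m=blobs(im,(0,170,110),(7,255,255),(150,150,500,420),15); b,m2=blobs(im,(173,170,110),(180,255,255),(150,150,500,420),15)
    n,_,s,ct=cv2.connectedComponentsWithStats(m|m2)
    for i in range(1,n):
        if s[i,4]>=15:
            p=ray("wrist",ct[i],.115,cal)[:2]-c; out.append((int(s[i,4]),ct[i].round(0).tolist(),np.hypot(*p).round(4),np.degrees(np.arctan2(p[1],p[0])).round(1)))
    print("mark",sorted(out,reverse=True)[:3]); return im
if __name__=="__main__": mark()
E
python3 mark.py
```

```text
mark [(285, [277.0, 293.0], np.float64(0.0227), np.float64(-171.1))]
```

>>> {"method": "drive_tool", "body": {"series": [[0, 0, -0.09, 0, 0, 0.001, 0.5], [0, 0, -0.175, 0, 0, 0.001, 0.5], [0, 0, -0.175, 0, 0, 0.001, 0.5]]}}

```text
t: 3.63
tcp_pos: [0.5, 0.0341, 0.0912]
orientation: [[0.0, 0.718, 0.696], [-0.001, 0.696, -0.718], [-1.0, -0.001, 0.001]]
contact_force: [-0.3, -3.3, -0.7]
finger_gap: 0.0557
```

```bash
python3 s.py
```

```text
t 3.63 q7 28.7 tcp [0.5    0.0341 0.0912] yaw 44.1 F [-0.3 -3.3 -0.7] M [-0.911  0.175 -0.041] tau7 -0.451 gap 0.0557 tilt [ 0.    -0.001 -1.   ]
```

>>> {"method": "drive_tool", "body": {"series": [[0, 0, -0.09, 0, 0, 0, 0.5], [0, 0, -0.175, 0, 0, 0, 0.5], [0, 0, -0.175, 0, 0, 0, 0.5]]}}

```text
t: 3.88
tcp_pos: [0.5002, 0.0343, 0.0912]
orientation: [[0.001, 0.827, 0.562], [-0.001, 0.562, -0.827], [-1.0, 0.0, 0.001]]
contact_force: [0.6, -3.6, 0.3]
finger_gap: 0.0556
```

```bash
python3 s.py
```

```text
t 3.88 q7 23.1 tcp [0.5002 0.0343 0.0912] yaw 34.17 F [ 0.6 -3.6  0.3] M [-1.015  0.21  -0.152] tau7 -0.31 gap 0.0556 tilt [ 0.001 -0.001 -1.   ]
```

>>> {"method": "drive_tool", "body": {"series": [[0, 0, -0.1, 0, 0, 0, 0.5], [0, 0, -0.2, 0, 0, 0, 0.5], [0, 0, -0.3, 0, 0, 0, 0.5], [0, 0, -0.35, 0, 0, 0, 0.5], [0, 0, -0.35, 0, 0, 0, 0.5]]}}

```text
t: 4.3
tcp_pos: [0.5005, 0.0345, 0.0912]
orientation: [[0.001, 0.969, 0.246], [-0.001, 0.246, -0.969], [-1.0, 0.001, 0.001]]
contact_force: [1.7, -4.2, 1.3]
finger_gap: 0.0557
```

```bash
python3 s.py
```

```text
t 4.3 q7 12.1 tcp [0.5005 0.0345 0.0912] yaw 14.25 F [ 1.7 -4.2  1.3] M [-0.999  0.202 -0.118] tau7 -0.144 gap 0.0557 tilt [ 0.001 -0.001 -1.   ]
```

>>> {"method": "drive_tool", "body": {"series": [[0, 0, -0.09, 0, 0, 0, 0.5], [0, 0, -0.175, 0, 0, 0, 0.5], [0, 0, -0.175, 0, 0, 0, 0.5]]}}

```text
t: 4.55
tcp_pos: [0.5007, 0.0345, 0.0912]
orientation: [[0.002, 0.997, 0.073], [-0.001, 0.073, -0.997], [-1.0, 0.002, 0.001]]
contact_force: [1.1, -4.1, 2.2]
finger_gap: 0.0555
```

```bash
python3 s.py; python3 mark.py
```

```text
t 4.55 q7 6.5 tcp [0.5007 0.0345 0.0912] yaw 4.19 F [ 1.1 -4.1  2.2] M [-1.077  0.133  0.003] tau7 -0.429 gap 0.0555 tilt [ 0.002 -0.001 -1.   ]
mark [(229, [278.0, 295.0], np.float64(0.0224), np.float64(137.4))]
```

>>> {"method": "drive_tool", "body": {"series": [[0, 0, -0.08, 0, 0, 0, 0.5], [0, 0, -0.15, 0, 0, 0, 0.5], [0, 0, -0.18, 0, 0, 0, 0.5], [0, 0, -0.2, 0, 0, 0, 0.5], [0, 0, -0.2, 0, 0, 0, 0.5]]}}

```text
t: 5.02
tcp_pos: [0.5009, 0.0345, 0.0912]
orientation: [[0.002, 0.992, -0.125], [-0.001, -0.125, -0.992], [-1.0, 0.002, 0.0]]
contact_force: [1.3, -4.2, 1.2]
finger_gap: 0.0559
```

```bash
python3 s.py
```

```text
t 5.02 q7 0.2 tcp [0.5009 0.0345 0.0912] yaw -7.16 F [ 1.3 -4.2  1.2] M [-1.06   0.145 -0.044] tau7 -0.03 gap 0.0559 tilt [ 0.002 -0.001 -1.   ]
```

>>> {"method": "drive_tool", "body": {"series": [[0, 0, -0.02, 0, 0, 0, 0.5], [0, 0, -0.035, 0, 0, 0, 0.5], [0, 0, -0.035, 0, 0, 0, 0.5]]}}

```text
t: 5.27
tcp_pos: [0.501, 0.0345, 0.0912]
orientation: [[0.002, 0.987, -0.158], [-0.001, -0.158, -0.987], [-1.0, 0.002, 0.0]]
contact_force: [2.0, -6.0, 2.2]
finger_gap: 0.0555
```

```bash
python3 s.py; python3 mark.py
```

```text
t 5.27 q7 -0.9 tcp [0.501  0.0345 0.0912] yaw -9.11 F [ 2.  -6.   2.2] M [-1.133  0.154  0.04 ] tau7 -0.172 gap 0.0555 tilt [ 0.002 -0.001 -1.   ]
mark [(162, [280.0, 296.0], np.float64(0.0217), np.float64(124.4))]
```

>>> {"method": "drive_tool", "body": {"series": [[0, 0, 0, 0, 0, 0, 0.5], [0, 0, 0, 0, 0, 0, 0.5]]}}

```text
t: 5.48
tcp_pos: [0.5009, 0.0345, 0.0911]
orientation: [[0.002, 0.987, -0.158], [-0.001, -0.158, -0.987], [-1.0, 0.002, 0.0]]
contact_force: [2.3, -5.1, 1.4]
finger_gap: 0.0556
```

```bash
python3 s.py
```

```text
t 5.48 q7 -0.9 tcp [0.5009 0.0345 0.0911] yaw -9.07 F [ 2.3 -5.1  1.4] M [-1.145  0.109  0.164] tau7 -0.092 gap 0.0556 tilt [ 0.002 -0.001 -1.   ]
```

>>> {"method": "drive_tool", "body": {"series": [[0, 0, -0.025, 0, 0, 0, 0.5], [0, 0, -0.025, 0, 0, 0, 0.5], [0, 0, -0.025, 0, 0, 0, 0.5]]}}

```text
t: 5.73
tcp_pos: [0.501, 0.0345, 0.0912]
orientation: [[0.002, 0.983, -0.183], [-0.001, -0.183, -0.983], [-1.0, 0.002, 0.0]]
contact_force: [0.8, -5.0, 2.2]
finger_gap: 0.0555
```

```bash
python3 s.py
```

```text
t 5.73 q7 -1.7 tcp [0.501  0.0345 0.0912] yaw -10.53 F [ 0.8 -5.   2.2] M [-1.075  0.107  0.075] tau7 -0.015 gap 0.0555 tilt [ 0.002 -0.001 -1.   ]
```

```bash
cat > avg.py <<'E'
from h import *
L=[]
for i in range(8):
    o=telemetry.get_obs(); R=np.array(o["orientation"]); L.append([o["moment"][2],o["tau"][6],np.degrees(np.arctan2(R[1,1],R[0,1]))]); imaging.capture("top")
L=np.array(L); print("Mz",L[:,0].round(3),"mean",L.mean(0).round(3))
E
python3 avg.py
```

```text
Mz [ 0.075 -0.019  0.05   0.049 -0.03  -0.033 -0.021 -0.033] mean [ 5.0000e-03 -5.0000e-03 -1.0529e+01]
```

>>> {"method": "drive_tool", "body": {"series": [[0, 0, -0.02, 0, 0, 0, 0.5], [0, 0, -0.035, 0, 0, 0, 0.5], [0, 0, -0.035, 0, 0, 0, 0.5]]}}

```text
t: 6.38
tcp_pos: [0.501, 0.0345, 0.0912]
orientation: [[0.002, 0.976, -0.218], [-0.001, -0.218, -0.976], [-1.0, 0.003, 0.0]]
contact_force: [1.1, -5.2, 2.6]
finger_gap: 0.0558
```

```bash
python3 avg.py
```

```text
Mz [0.001 0.027 0.008 0.003 0.008 0.021 0.061 0.017] mean [  0.018  -0.017 -12.54 ]
```

No touch at 80°: the torque stays flat as the ring turns on. Moving on to the next detent.

>>> {"method": "drive_tool", "body": {"series": [[0, 0, -0.06, 0, 0, 0, 0.5], [0, 0, -0.12, 0, 0, 0, 0.5], [0, 0, -0.18, 0, 0, 0, 0.5], [0, 0, -0.22, 0, 0, 0, 0.5], [0, 0, -0.22, 0, 0, 0, 0.5]]}}

```text
t: 7.2
tcp_pos: [0.5013, 0.0345, 0.0912]
orientation: [[0.003, 0.904, -0.427], [-0.001, -0.427, -0.904], [-1.0, 0.003, -0.0]]
contact_force: [1.8, -5.0, 1.5]
finger_gap: 0.0555
```

```bash
python3 avg.py
```

```text
Mz [-0.11  -0.113 -0.14  -0.177 -0.123 -0.124 -0.153 -0.122] mean [ -0.133   0.096 -25.19 ]
```

>>> {"method": "drive_tool", "body": {"series": [[0, 0, -0.025, 0, 0, 0, 0.5], [0, 0, -0.05, 0, 0, 0, 0.5], [0, 0, -0.05, 0, 0, 0, 0.5]]}}

```text
t: 7.85
tcp_pos: [0.5013, 0.0344, 0.0912]
orientation: [[0.003, 0.882, -0.471], [-0.001, -0.471, -0.882], [-1.0, 0.003, -0.001]]
contact_force: [1.9, -5.9, 1.5]
finger_gap: 0.0559
```

```bash
python3 avg.py
```

```text
Mz [-0.1    0.005 -0.066 -0.032 -0.036 -0.059 -0.021 -0.025] mean [-4.2000e-02  2.1000e-02 -2.8028e+01]
```

>>> {"method": "drive_tool", "body": {"series": [[0, 0, -0.02, 0, 0, 0, 0.5], [0, 0, -0.04, 0, 0, 0, 0.5], [0, 0, -0.04, 0, 0, 0, 0.5]]}}

```text
t: 8.5
tcp_pos: [0.5013, 0.0344, 0.0912]
orientation: [[0.003, 0.863, -0.504], [-0.001, -0.504, -0.863], [-1.0, 0.003, -0.001]]
contact_force: [2.4, -6.3, 0.8]
finger_gap: 0.0555
```

```bash
python3 avg.py; python3 mark.py
```

```text
Mz [0.202 0.208 0.08  0.201 0.091 0.186 0.173 0.139] mean [  0.16   -0.177 -30.265]
mark [(74, [281.0, 299.0], np.float64(0.0208), np.float64(103.9))]
```

>>> {"method": "drive_tool", "body": {"series": [[0, 0, -0.02, 0, 0, 0, 0.5], [0, 0, -0.02, 0, 0, 0, 0.5], [0, 0, -0.02, 0, 0, 0, 0.5]]}}

```text
t: 9.2
tcp_pos: [0.5014, 0.0343, 0.0912]
orientation: [[0.003, 0.854, -0.521], [-0.001, -0.521, -0.854], [-1.0, 0.003, -0.001]]
contact_force: [2.3, -4.9, 0.8]
finger_gap: 0.0559
```

```bash
python3 avg.py; python3 mark.py
```

```text
Mz [0.26  0.202 0.148 0.185 0.194 0.182 0.225 0.141] mean [  0.192  -0.193 -31.399]
mark [(100, [281.0, 298.0], np.float64(0.0212), np.float64(101.8))]
```

>>> {"method": "drive_tool", "body": {"series": [[0, 0, -0.02, 0, 0, 0, 0.5], [0, 0, -0.02, 0, 0, 0, 0.5], [0, 0, -0.02, 0, 0, 0, 0.5]]}}

```text
t: 9.9
tcp_pos: [0.5014, 0.0344, 0.0911]
orientation: [[0.003, 0.843, -0.538], [-0.001, -0.538, -0.843], [-1.0, 0.003, -0.001]]
contact_force: [2.3, -5.6, 0.7]
finger_gap: 0.0557
```

```bash
python3 avg.py; python3 mark.py
```

```text
Mz [0.194 0.216 0.228 0.272 0.199 0.29  0.202 0.189] mean [  0.224  -0.237 -32.534]
mark [(187, [278.0, 295.0], np.float64(0.0227), np.float64(100.6))]
```

Torque has risen by about 0.2 N m compared with the same phase of the previous click, and by about 0.36 over the detent baseline. It still climbs with angle, so the burrs touch at the 100° detent (5 clicks). Now I back off to the detent at yaw ≈34.2°.

>>> {"method": "drive_tool", "body": {"series": [[0, 0, 0.11, 0, 0, 0, 0.5], [0, 0, 0.23, 0, 0, 0, 0.5], [0, 0, 0.35, 0, 0, 0, 0.5], [0, 0, 0.47, 0, 0, 0, 0.5], [0, 0, 0.58, 0, 0, 0, 0.5]]}}

```text
t: 10.77
tcp_pos: [0.5008, 0.0345, 0.0911]
orientation: [[0.002, 1.0, 0.017], [-0.0, 0.017, -1.0], [-1.0, 0.002, 0.0]]
contact_force: [2.0, -4.9, 2.8]
finger_gap: 0.0557
```

>>> {"method": "drive_tool", "body": {"series": [[0, 0, 0.12, 0, 0, 0, 0.5], [0, 0, 0.24, 0, 0, 0, 0.5], [0, 0, 0.36, 0, 0, 0, 0.5], [0, 0, 0.48, 0, 0, 0, 0.5], [0, 0, 0.585, 0, 0, 0, 0.5]]}}

```text
t: 11.18
tcp_pos: [0.5002, 0.0343, 0.0911]
orientation: [[0.001, 0.825, 0.566], [-0.001, 0.566, -0.825], [-1.0, 0.0, 0.001]]
contact_force: [0.5, -5.0, 1.9]
finger_gap: 0.0558
```

```bash
python3 avg.py; python3 mark.py
```

```text
Mz [-0.257 -0.041  0.004  0.007 -0.04   0.04   0.01  -0.071] mean [-0.043  0.038 34.137]
mark [(283, [277.0, 294.0], np.float64(0.0227), np.float64(168.1))]
```

>>> {"method": "drive_tool", "body": {"series": [[0, 0, 0, 0, 0, 0, 0.7], [0, 0, 0, 0, 0, 0, 0.9], [0, 0, 0, 0, 0, 0, 1], [0, 0, 0, 0, 0, 0, 1]]}}

```text
t: 11.97
tcp_pos: [0.4999, 0.0364, 0.0907]
orientation: [[0.0, 0.829, 0.559], [0.001, 0.559, -0.829], [-1.0, 0.001, -0.001]]
contact_force: [0.2, 0.2, -0.3]
finger_gap: 0.0796
```

>>> {"method": "drive_tool", "body": {"series": [[0, 0, 0, 0, 0, 0.04, 1], [0, 0, 0, 0, 0, 0.08, 1], [0, 0, 0, 0, 0, 0.12, 1], [0, 0, 0, 0, 0, 0.15, 1], [0, 0, 0, 0, 0, 0.15, 1]]}}

```text
t: 12.38
tcp_pos: [0.5034, 0.0362, 0.2462]
orientation: [[0.011, 0.829, 0.559], [0.002, 0.559, -0.829], [-1.0, 0.011, 0.004]]
contact_force: [-0.2, -0.4, -0.3]
finger_gap: 0.0878
```

```bash
python3 s.py; python3 mark.py
```

```text
t 12.38 q7 23.8 tcp [0.5034 0.0362 0.2462] yaw 33.96 F [-0.2 -0.4 -0.3] M [-0.044  0.015 -0.011] tau7 0.032 gap 0.0878 tilt [ 0.011  0.002 -1.   ]
mark [(35, [294.0, 211.0], np.float64(0.0228), np.float64(167.7))]
```

>>> {"method": "drive_tool", "body": {"series": [[0, 0, 0, 0.02, 0.12, 0, 1], [0, 0, 0, 0.02, 0.12, 0, 1], [0, 0, 0, 0.02, 0.12, 0, 1], [0, 0, 0, 0.02, 0.12, 0, 1]]}}

```text
t: 12.77
tcp_pos: [0.5193, 0.1661, 0.2392]
orientation: [[-0.001, 0.823, 0.569], [0.007, 0.569, -0.822], [-1.0, 0.003, -0.006]]
contact_force: [-0.1, 0.6, 0.5]
finger_gap: 0.0881
```

>>> {"method": "drive_tool", "body": {"series": [[0, 0, 0, 0.018, 0.108, -0.04, 1], [0, 0, 0, 0.018, 0.108, -0.08, 1], [0, 0, 0, 0.018, 0.108, -0.08, 1], [0, 0, 0, 0.018, 0.108, -0.08, 1], [0, 0, 0, 0.018, 0.108, -0.08, 1]]}}

```text
t: 13.18
tcp_pos: [0.5348, 0.266, 0.1566]
orientation: [[-0.007, 0.826, 0.563], [-0.001, 0.563, -0.827], [-1.0, -0.006, -0.003]]
contact_force: [-0.5, 0.5, 0.3]
finger_gap: 0.0886
```

```bash
python3 s.py
python3 - <<'E'
from h import *
import pickle
cal=imaging.calibration("wrist"); pickle.dump(cal,open("w3.pkl","wb")); a=imaging.capture("wrist"); t=imaging.capture("top")
cv2.imwrite("pics/w3.png",a[:,:,::-1]); cv2.imwrite("pics/t3.png",t[:,:,::-1])
b=cv2.resize(t[260:340,270:350],(480,480),interpolation=2); cv2.imwrite("pics/m3.png",cv2.resize(np.hstack([a,b]),(800,343))[:,:,::-1])
E
```

```text
t 13.18 q7 4.1 tcp [0.5348 0.266  0.1566] yaw 34.26 F [-0.5  0.5  0.3] M [-0.062  0.014  0.02 ] tau7 -0.155 gap 0.0886 tilt [-0.007 -0.001 -1.   ]
```

View pics/m3.png

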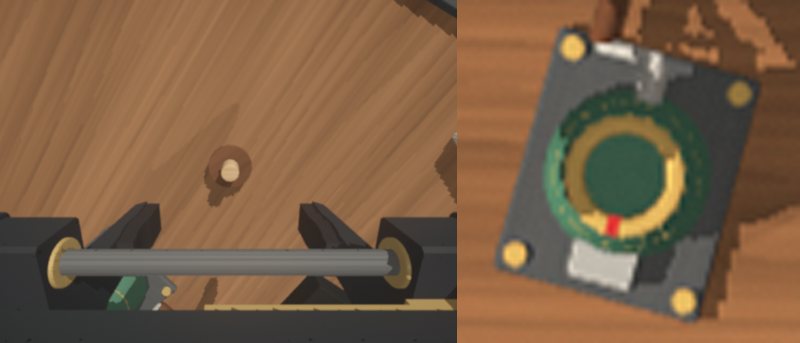

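The mark is now at about 167°, which is 40° from the start, as it should be. The knob is near (322,232) in the full wrist frame, and I'll locate it.

Run:
```python
from h import *
import pickle
cal=pickle.load(open("w3.pkl","rb")); im=cv2.imread("pics/w3.png")[:,:,::-1].copy()
b,m=blobs(im,(12,40,160),(28,170,255),(290,195,360,280)); print(b[:3])
x,y,w,h=b[0][2]; print("knob top px~", ray("wrist",(x+w/2,y+w*.45),.042,cal), ray("wrist",b[0][1],.035,cal))
print("sample",cv2.cvtColor(im[235:245:9,322:324],cv2.COLOR_RGB2HSV).tolist())
hsv=cv2.cvtColor(im,cv2.COLOR_RGB2HSV); 
d=cv2.inRange(hsv,(0,60,40),(14,255,125)); k=np.zeros_like(d); k[195:280,285:355]=255; d&=k
n,l,s,c=cv2.connectedComponentsWithStats(d|m); i=1+s[1:,4].argmax(); print(s[i],c[i])
e=cv2.fitEllipse(cv2.convexHull(np.argwhere(l==i)[:,::-1].astype(np.int32))); print(e, ray("wrist",e[0],.016,cal))
# top view disc/knob
t=cv2.imread("pics/top0.png")[:,:,::-1].copy(); print("top disc px(206.7,282)@.016",ray("top",(180+136/5,230+260/5),.016),"knob",ray("top",(180+120/5,230+259/5),.042))
```

```text
[(602, [322.1, 238.3], [310, 223, 25, 31]), (34, [337.9, 198.4], [334, 195, 10, 9]), (5, [349.2, 253.2], [348, 252, 3, 4])]
knob top px~ [0.53390017 0.2683168  0.042     ] [0.53653516 0.26385813 0.035     ]
sample [[[17, 95, 204], [17, 95, 204]], [[17, 96, 204], [17, 95, 204]]]
[ 285  208   67   72 3103] [318.4334515  244.87495972]
((316.9476318359375, 243.78961181640625), (57.10785675048828, 81.35694885253906), 39.30168914794922) [0.53856645 0.25297712 0.016     ]
top disc px(206.7,282)@.016 [0.53604229 0.26190316 0.016     ] knob [0.53570635 0.26256772 0.042     ]
```

>>> {"method": "drive_tool", "body": {"series": [[0, 0, 0, -0.002, 0.001, -0.04, 1], [0, 0, 0, -0.002, 0.001, -0.08, 1], [0, 0, 0, -0.002, 0.001, -0.105, 1], [0, 0, 0, -0.002, 0.001, -0.105, 0.8], [0, 0, 0, -0.002, 0.001, -0.105, 0.6]]}}

```text
t: 13.7
tcp_pos: [0.5364, 0.2618, 0.0564]
orientation: [[-0.0, 0.831, 0.556], [-0.002, 0.556, -0.831], [-1.0, -0.001, 0.001]]
contact_force: [-1.0, -0.0, 0.9]
finger_gap: 0.0769
```

>>> {"method": "drive_tool", "body": {"series": [[0, 0, 0, 0, 0, 0, 0.6]]}}

```text
t: 13.78
tcp_pos: [0.5378, 0.2634, 0.0581]
orientation: [[0.003, 0.831, 0.556], [0.001, 0.556, -0.831], [-1.0, 0.003, 0.001]]
contact_force: [-0.2, -0.4, -0.2]
finger_gap: 0.0702
```

```bash
python3 s.py
python3 - <<'E'
from h import *
a=imaging.capture("wrist"); s=imaging.capture("side")
cv2.imwrite("pics/m4.png",np.hstack([cv2.resize(a,(448,336)),cv2.resize(s[280:460,220:410],(352,336))])[:,:,::-1])
E
```

```text
t 13.78 q7 3.8 tcp [0.5378 0.2634 0.0581] yaw 33.81 F [-0.2 -0.4 -0.2] M [-0.037  0.056  0.025] tau7 0.005 gap 0.0702 tilt [ 0.003  0.001 -1.   ]
```

View pics/m4.png

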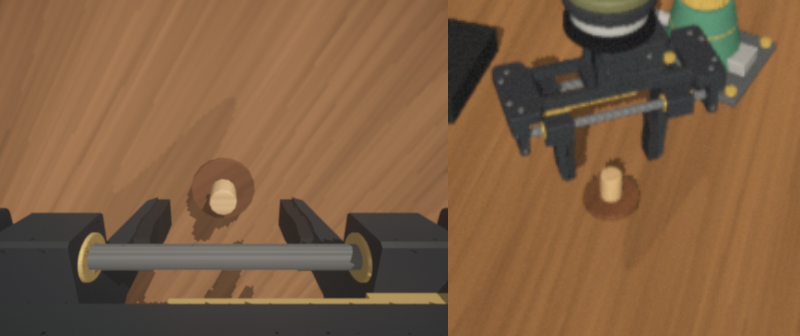

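The knob sits midway between the fingers, at (223,190) in the composite picture. I'm checking its position along the view direction.

Run:
```python
from h import *
cal=imaging.calibration("wrist"); a=imaging.capture("wrist")
b,m=blobs(a,(12,40,170),(28,170,255),(280,235,360,320)); print(b[:2])
x,y,w,h=b[0][2]; print(ray("wrist",(x+w/2,y+h-w*.45),.042,cal),ray("wrist",(x+w/2,y+w*.45),.042,cal),ray("wrist",(x+w/2,y+h/2),.032,cal)); print(telemetry.get_obs()["tcp_pos"])
```

```text
[(1474, [318.0, 282.8], [299, 257, 38, 50])]
[0.5370745  0.26338763 0.042     ] [0.53237969 0.27041773 0.042     ] [0.53701248 0.26339487 0.032     ]
[0.53755696 0.26447993 0.05811578]
```

>>> {"method": "drive_tool", "body": {"series": [[0, 0, 0, -0.0005, -0.001, -0.025, 0.6], [0, 0, 0, -0.0005, -0.001, -0.036, 0.6], [0, 0, 0, -0.0005, -0.001, -0.038, 0.6], [0, 0, 0, -0.0005, -0.001, -0.038, 0.5], [0, 0, 0, -0.0005, -0.001, -0.038, 0.4]]}}

```text
t: 14.35
tcp_pos: [0.5358, 0.2634, 0.0183]
orientation: [[0.001, 0.83, 0.558], [0.0, 0.558, -0.83], [-1.0, 0.001, 0.0]]
contact_force: [-0.4, -1.0, 0.8]
finger_gap: 0.0417
```

>>> {"method": "drive_tool", "body": {"series": [[0, 0, 0, 0, 0, 0, 0.3], [0, 0, 0, 0, 0, 0, 0.2], [0, 0, 0, 0, 0, 0, 0.1], [0, 0, 0, 0, 0, 0, 0.1], [0, 0, 0, 0, 0, 0, 0.1]], "grip_force": 15}}

```text
t: 14.77
tcp_pos: [0.5359, 0.2634, 0.0183]
orientation: [[0.001, 0.83, 0.558], [0.0, 0.558, -0.83], [-1.0, 0.001, 0.0]]
contact_force: [-0.5, 0.3, 3.4]
finger_gap: 0.0196
```

```bash
python3 s.py
```

```text
t 14.77 q7 3.7 tcp [0.5359 0.2634 0.0183] yaw 33.92 F [-0.5  0.3  3.4] M [-0.073  0.048 -0.031] tau7 0.0 gap 0.0196 tilt [ 0.001  0.    -1.   ]
```

>>> {"method": "drive_tool", "body": {"series": [[0, 0, 0, 0, 0, 0.03, 0.1], [0, 0, 0, 0, 0, 0.07, 0.1], [0, 0, 0, 0, 0, 0.11, 0.1], [0, 0, 0, 0, 0, 0.145, 0.1], [0, 0, 0, 0, 0, 0.145, 0.1]]}}

```text
t: 15.18
tcp_pos: [0.5394, 0.265, 0.1696]
orientation: [[0.011, 0.83, 0.558], [0.006, 0.558, -0.83], [-1.0, 0.013, 0.001]]
contact_force: [0.6, -0.0, -0.9]
finger_gap: 0.0196
```

>>> {"method": "drive_tool", "body": {"series": [[0, 0, 0, -0.005, -0.035, 0, 0.1], [0, 0, 0, -0.011, -0.07, 0, 0.1], [0, 0, 0, -0.016, -0.105, 0, 0.1], [0, 0, 0, -0.021, -0.14, 0, 0.1], [0, 0, 0, -0.026, -0.17, 0, 0.1]]}}

```text
t: 15.6
tcp_pos: [0.5085, 0.0905, 0.1624]
orientation: [[-0.001, 0.83, 0.557], [-0.001, 0.557, -0.83], [-1.0, -0.001, 0.0]]
contact_force: [0.6, -1.0, -0.5]
finger_gap: 0.0196
```

>>> {"method": "drive_tool", "body": {"series": [[0, 0, 0, -0.005, -0.03, 0, 0.1], [0, 0, 0, -0.009, -0.05, 0, 0.1], [0, 0, 0, -0.009, -0.059, 0, 0.1], [0, 0, 0, -0.009, -0.059, 0, 0.1], [0, 0, 0, -0.009, -0.059, 0, 0.1]]}}

```text
t: 16.02
tcp_pos: [0.5009, 0.0353, 0.1626]
orientation: [[0.001, 0.83, 0.558], [0.001, 0.558, -0.83], [-1.0, 0.001, -0.001]]
contact_force: [-0.2, 1.3, -1.0]
finger_gap: 0.0196
```

```bash
python3 s.py
python3 - <<'E'
from h import *
a=imaging.capture("wrist"); s=imaging.capture("side")
cv2.imwrite("pics/m5.png",np.hstack([cv2.resize(a,(448,336)),cv2.resize(s[180:340,270:440],(352,336))])[:,:,::-1])
E
```

```text
t 16.02 q7 21.5 tcp [0.5009 0.0353 0.1626] yaw 33.94 F [-0.2  1.3 -1. ] M [-0.006  0.069 -0.109] tau7 0.029 gap 0.0196 tilt [ 0.001  0.001 -1.   ]
```

View pics/m5.png

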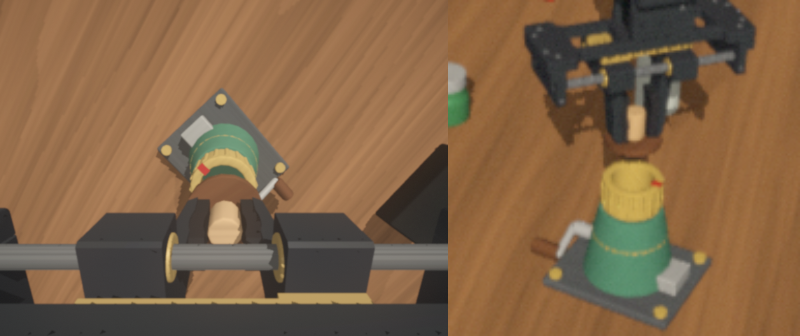

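The cap is held upright directly above the ring. I'm lowering it.

>>> {"method": "drive_tool", "body": {"series": [[0, 0, 0, 0, -0.001, -0.015, 0.1], [0, 0, 0, 0, -0.001, -0.025, 0.1], [0, 0, 0, 0, -0.001, -0.031, 0.1], [0, 0, 0, 0, -0.001, -0.035, 0.1], [0, 0, 0, 0, -0.001, -0.035, 0.1]]}}

```text
t: 16.53
tcp_pos: [0.5003, 0.0343, 0.1271]
orientation: [[-0.001, 0.829, 0.56], [0.0, 0.56, -0.829], [-1.0, -0.001, -0.001]]
contact_force: [0.5, -0.0, -0.7]
finger_gap: 0.0193
```

>>> {"method": "drive_tool", "body": {"series": [[0, 0, 0, 0, 0, -0.002, 0.1], [0, 0, 0, 0, 0, -0.0035, 0.1], [0, 0, 0, 0, 0, -0.0035, 0.1]]}}

```text
t: 16.78
tcp_pos: [0.5007, 0.0334, 0.1244]
orientation: [[0.0, 0.83, 0.558], [0.0, 0.558, -0.83], [-1.0, 0.0, 0.0]]
contact_force: [-0.9, 0.5, -0.4]
finger_gap: 0.0194
```

```bash
python3 s.py
```

```text
t 16.78 q7 21.2 tcp [0.5007 0.0334 0.1244] yaw 33.93 F [-0.9  0.5 -0.4] M [-0.037  0.023 -0.007] tau7 -0.003 gap 0.0194 tilt [ 0.  0. -1.]
```

>>> {"method": "drive_tool", "body": {"series": [[0, 0, 0, 0, 0.0005, -0.001, 0.1], [0, 0, 0, 0, 0.0005, -0.001, 0.1], [0, 0, 0, 0, 0.0005, -0.001, 0.1]]}}

```text
t: 17.03
tcp_pos: [0.5005, 0.0338, 0.1233]
orientation: [[0.0, 0.83, 0.558], [0.0, 0.558, -0.83], [-1.0, 0.0, 0.0]]
contact_force: [-0.1, -0.0, -0.8]
finger_gap: 0.0189
```

```bash
python3 s.py
```

```text
t 17.03 q7 21.2 tcp [0.5005 0.0338 0.1233] yaw 33.92 F [-0.1 -0.  -0.8] M [-0.085  0.038 -0.061] tau7 -0.002 gap 0.0189 tilt [ 0.  0. -1.]
```

>>> {"method": "drive_tool", "body": {"series": [[0, 0, 0, 0, 0, 0, 0.3], [0, 0, 0, 0, 0, 0, 0.45], [0, 0, 0, 0, 0, 0, 0.6], [0, 0, 0, 0, 0, 0, 0.6], [0, 0, 0, 0, 0, 0, 0.6]]}}

```text
t: 17.45
tcp_pos: [0.5005, 0.0337, 0.1233]
orientation: [[0.0, 0.83, 0.558], [0.0, 0.558, -0.83], [-1.0, 0.0, 0.0]]
contact_force: [-0.4, 0.6, -0.1]
finger_gap: 0.0501
```

>>> {"method": "drive_tool", "body": {"series": [[0, 0, 0, 0, 0, 0.02, 0.7], [0, 0, 0, 0, 0, 0.05, 0.8], [0, 0, 0, 0, 0, 0.09, 1], [0, 0, 0, 0, 0, 0.12, 1], [0, 0, 0, 0, 0, 0.12, 1]]}}

```text
t: 17.87
tcp_pos: [0.5039, 0.0341, 0.2486]
orientation: [[0.011, 0.83, 0.558], [0.002, 0.558, -0.83], [-1.0, 0.01, 0.005]]
contact_force: [-1.1, -0.5, 0.3]
finger_gap: 0.0838
```

>>> {"method": "drive_tool", "body": {"series": [[0, 0, 0, 0, 0.17, 0.04, 1], [0, 0, 0, 0, 0.17, 0.04, 1], [0, 0, 0, 0, 0.17, 0.04, 1], [0, 0, 0, 0, 0.17, 0.04, 1], [0, 0, 0, 0, 0.17, 0.04, 1]]}}

```text
t: 18.28
tcp_pos: [0.4997, 0.2132, 0.2841]
orientation: [[0.002, 0.824, 0.567], [0.007, 0.567, -0.824], [-1.0, 0.006, -0.005]]
contact_force: [-0.0, 0.4, 0.3]
finger_gap: 0.0883
```

```bash
python3 s.py
python3 - <<'E'
from h import *
t=imaging.capture("top"); s=imaging.capture("side")
cv2.imwrite("pics/t6.png",t[:,:,::-1]); cv2.imwrite("pics/s6.png",s[:,:,::-1])
cv2.imwrite("pics/m6.png",np.hstack([cv2.resize(t[255:345,265:355],(400,400),interpolation=2),cv2.resize(s[230:340,300:410],(400,400),interpolation=2)])[:,:,::-1])
E
```

```text
t 18.28 q7 5.3 tcp [0.4997 0.2132 0.2841] yaw 34.52 F [-0.   0.4  0.3] M [-0.016 -0.036 -0.008] tau7 -0.368 gap 0.0883 tilt [ 0.002  0.007 -1.   ]
```

View pics/m6.png

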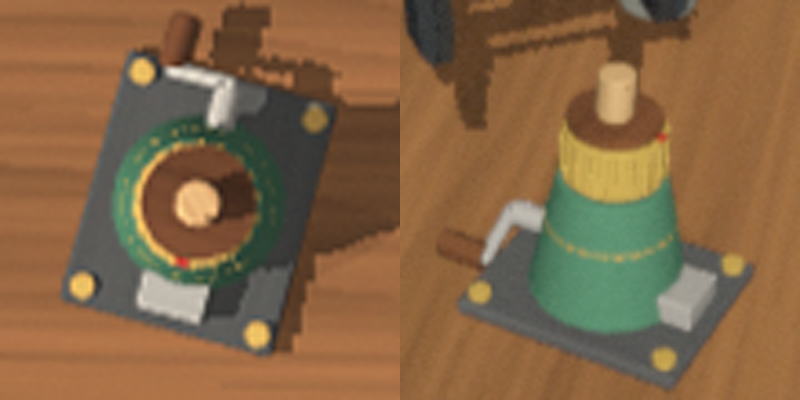

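The cap sits flat on the ring. The red mark, at (182,262) left and (661,137) right, is unchanged at about 168°, and the gripper is clear. I'll let the arm settle and hand in.

>>> {"method": "drive_tool", "body": {"series": [[0, 0, 0, 0, 0, 0, 1], [0, 0, 0, 0, 0, 0, 1], [0, 0, 0, 0, 0, 0, 1]]}}

```text
t: 18.63
tcp_pos: [0.5005, 0.2011, 0.2827]
orientation: [[-0.001, 0.832, 0.555], [-0.002, 0.555, -0.832], [-1.0, -0.002, 0.001]]
contact_force: [0.2, 0.1, 0.4]
finger_gap: 0.0885
```

```bash
python3 -c "
from bench import finish_job; print(finish_job())"
```

```text
the job is handed in; nothing more can be done
None
```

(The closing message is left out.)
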